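Bring the last dose round to the outlet of the pill dispenser

ROBOT

A 7-joint arm with a two-finger parallel gripper is mounted at the origin on the work surface. World frame = base frame: x ahead of the robot, y to its left, z up, the work surface at z = 0. Lengths are in m, angles in rad, forces in N, time in s.
With the tool pointing down it reaches from about 0.4 to 0.9 m from the base axis. Payload 5.5 kg.
Tool frame: the origin (TCP) lies midway between the tips of the shut fingers; the grasp point (between the pads) lies 19 mm behind it; z points along the fingers, y is the direction in which the jaws open and shut (so a half turn about z gives the same grasp; the last joint's range is limited). The gripper opens to 85 mm and grips with 20 to 120 N. Pads are 22 mm wide; open, the fingers measure 114 mm over their backs; the gripper's body (76 mm by 85 mm) begins 54 mm behind the grasp point. The pads swing forward as they close: fully open they stand 13 mm farther back than shut.
Start: joints at [1.473, 0.501, -0.427, 1.55, 0.221, 1.138, -0.21], TCP at [0.229, -0.608, 0.231] pointing down, gripper open.
Joint ranges: [-2.88, 2.88], [-0.31, 2.03], [-1.54, 1.56], [0.2, 2.42], [-1.41, 4.55], [0.19, 2.02], [-2.57, 2.57]. Speed limits (rad/s): [2.57, 2.57, 3.14, 3.14, 3.14, 3.14, 3.14].

INTERFACE

Orientations are given as a rotation vector (axis times angle).
In Python, from cell import ctrl gives the robot as it stands.
- The arm moves only by the tool servo_tool, never from a script. Its argument "steps" is a list of rows, each a list of 3 entries, a list of its own where there are three numbers: the opening, from -1 (shut) to 1 (fully open), then the shift along the tool's x, y, z in mm, then the turn about the tool's z in rad. In form: [[claw, [dx, dy, dz], turn], ...]. A call has 1 to 5 rows; each row is the pose to reach, as a shift and turn from the pose measured when the call began, along the tool's axes at that moment; what a row does not reach only later rows make up. A row lasts 1/8 s, in which the tool goes at most 62.5 mm and 10.7 degrees, less where a joint would pass 70% of its speed; a pose out of reach is approached as far as the arm can. A call with a gripper value outside its range is refused whole. The fingers move at their own pace and stop on an object; the grip force is fixed at half the most. Time passes only in rows, so rows that repeat a pose let the fingers close. It gives the time, the measured TCP pose, the force and the opening at its end, in the units of the state.
- ctrl.sense(): the state, without advancing time (a new reading comes with each control period).
- ctrl.get_image(name): name is "scene" or "side" or "wrist"; returns (picture, depth): 420x560x3 uint8, red, green, blue; 420x560 float32, m along the optical axis (not along the pixel's ray), 0 where there is no reading.
- ctrl.camera_info(name): a dict with "K" (3x3 intrinsics, pixels), "distortion" ([k1, k2, p1, p2, k3] as OpenCV has them; the pictures are not rectified), "R" (3x3) and "t" (3): a world point X has camera coordinates R X + t; the wrist camera has in their place "tool_from_camera" (4x4, takes a point from camera to tool coordinates, whose origin is the TCP and whose axes are the flange's). Camera axes: x right, y down, z forward; pixel columns grow to the right and rows downward; lengths in m; the calibration is good to about 2 mm. A picture is of the moment at which its call begins: read the wrist's pose just before it. camera_info takes no time and is no camera call.
- ctrl.job_done(): hands the job in, once; it reports no verdict.
The state is a dict: "t": time; "q": joint angles; "dq": joint speeds; "tau": joint torques, N m; "tcp_pos": TCP position; "tcp_rot": TCP orientation; "force": force on the tool from outside, world axes, zero at the start; "wrist_torque": the same for the moment, N m; "opening": opening from 0.0 (shut) to 1.0 (fully open).
Only numpy, scipy, OpenCV 4.12 (cv2) and the standard library are available. Lean on these libraries where they do the work, as an engineer would, in place of code of your own. Each camera call takes 0.05 s, during which the arm holds its last target. There are 200 camera calls.

TASK

Bring the last dose to the outlet of the round pill dispenser: with a fingertip, flick the lugs on the edge of its wheel to turn it counterclockwise (seen from above) until the one compartment that still holds tablets has clicked in under the framed outlet at the front of the lid, and not past it. Leave the dispenser standing where it is, neither pinched, lifted nor shoved along the table, and leave the other things on the table alone.

Things in the scene. Friction and masses are not known exactly. Their poses are not given: they have to be found in the camera images.
- dispenser: Loose round weekly pill dispenser, about 0.7 kg with its weighted base, on four rubber feet on the table. Origin: centre of its underside; z up; its outlet lies towards its own -x, within 35 degrees of world -x (the robot's side), where at least 60 mm beyond the lugs stay free. White base of radius 50 mm up to 20 mm; above it the wheel; a clear fixed lid inside the wheel's rim; a white hub cap up to 48 mm.
- wheel_top (a point): On the wheel's axis, 45 mm above the table: the top of the grey-blue wheel, which spans 21 to 45 mm above the table. Its rim has radius 52 mm and carries seven upright round lugs whose tips reach radius 67 mm, well beyond base and lid. The wheel is pushed by these; between two lugs a gap about 38 mm wide takes a fingertip.
- lug (a point): Centre of one of the seven equal lugs (14 mm thick, 24 mm tall, standing 15 mm out from the rim), 60 mm from the axis and 33 mm above the table: the next lug counterclockwise from the tablets. Lugs stand between neighbouring compartments, so the middle of each gap faces the middle of a compartment.
- pill_wheel (a joint): Angle of the wheel, rad, growing counterclockwise from above; 0 = the tablets under the outlet. It clicks in every seventh of a turn (0.898 rad); starts two to four clicks before 0 (seldom balanced between two). About 1 N at a lug turns it out of a click; past half-way a spring snaps it into the next one. A fingertip carried just outside the rim from the middle of one gap to where the middle of the next one was makes one click.
- last_dose (a point): Centre of the wheel's one compartment that holds tablets (three white ones), on its floor, 34 mm from the axis and 27 mm above the table. The other six compartments are empty.
- outlet (a point): Centre of the outlet on the lid, 34 mm from the axis, 44 mm above the table: a closed clear flap framed by white bars, one compartment wide, with a white thumb tab at its outer end.
- glass: Empty drinking glass, radius 33 mm, 105 mm tall, some 160 mm from the dispenser's axis. Origin at its underside. Leave alone.
- medicine: Amber medicine jar with a white cap, radius 24 mm, 75 mm tall, some 150 mm from the dispenser's axis. Origin at its underside. Leave alone.
- tv_remote: Long black remote control, 170 x 46 x 18 mm, lying behind the dispenser. Origin at its underside. Leave alone.
- box_remote: Short black remote control, 130 x 40 x 18 mm. Origin at its underside. Leave alone.
- mug: White mug, radius 40 mm, 92 mm tall. Origin at its underside. Leave alone.
- spectacle_case: Grey spectacle case, 160 x 62 x 41 mm. Origin at its underside. Leave alone.
- candle: Candle in a blue ceramic pot, radius 36 mm, 70 mm tall. Origin at its underside. Leave alone.
Things that resemble listed ones, but are neither listed nor needed, are in the scene too. There is more than one size of the dispenser; the job needs the middle-sized.

How it is judged:
On the way:
1. a fingertip pushes the dispenser's wheel (contact force between the fingers and dispenser above 0.2 N), for 0.04 s.
At the end, for the whole second after the job is handed in: The wheel is clicked in with the compartment that holds the tablets under the outlet (within 0.12 rad, at rest), having been turned there counterclockwise; the dispenser stands flat, at rest, within 40 mm of where it stood; the other things stand within 30 mm of where they stood (value of joint pill_wheel between -0.12 and 0.12 rad and velocity of joint pill_wheel between -0.05 and 0.05 rad/s and distance of dispenser from where it was at the start of the episode below 0.04 m and angle between dispenser's own z axis and vertical below 0.05 rad and linear speed of dispenser below 0.01 m/s and distance of each of glass, medicine, tv_remote, box_remote, mug, spectacle_case, candle from where it was at the start of the episode below 0.03 m); the robot touches nothing.
It fails at once if the tablets are carried past the outlet (value of joint pill_wheel above 0.5 rad).
It fails at once if the wheel is turned backwards, beyond four and a half clicks before the outlet (value of joint pill_wheel below -4.1 rad).
It fails at once if the dispenser is shoved more than 40 mm along the table, lifted or tipped (distance of dispenser from where it was at the start of the episode above 0.04 m or height (world z) of dispenser above 0.012 m or angle between dispenser's own z axis and vertical above 0.2 rad).
It fails at once if the dispenser is pinched or leaned on with more than 18 N (contact force between the fingers and dispenser above 18 N).
It fails at once if one of the other things is moved more than 30 mm, lifted or knocked over (distance of any of glass, medicine, tv_remote, box_remote, mug, spectacle_case, candle from where it was at the start of the episode above 0.03 m or angle between any of glass, medicine, tv_remote, box_remote, mug, spectacle_case, candle's own z axis and vertical above 0.35 rad).
It also fails if it takes over 58 s, if anything falls off the work surface, if the arm or the gripper's body presses on something with over 40 N, if the wrist force passes 120 N, or if a joint passes its speed limit or range.

## Working session

There is one attempt and no reset: what is moved stays moved. The work goes in short steps, Python scripts to look and compute and a tool call to move; the robot and the scene stay as the last step left them, time stands still between calls to the robot, and variables do not carry over. Pictures are saved under pics/ and viewed, about 8 in all and at most 12, crops included, and the job is handed in when it is done.

Besides the shell and the picture viewer there is one more tool, called after ">>>" as name(argument=value, ...) on one line, values as JSON. servo_tool: Moves the arm, as the interface text tells. Its arguments: {"type":"object","properties":{"steps":{"type":"array","items":{"type":"array"}}},"required":["steps"]}

```bash
mkdir -p pics; python3 - <<'E'
from cell import ctrl
import cv2,numpy as np
s=ctrl.sense();print(s['t'],s['tcp_pos'],s['tcp_rot'],s['opening'])
for n in ['scene','side']:
    i,d=ctrl.get_image(n);np.savez(f'{n}0.npz',i=i,d=d);cv2.imwrite(f'pics/{n}0.png',i[:,:,::-1])
    c=ctrl.camera_info(n);print(n,{k:np.round(v,4).tolist() for k,v in c.items()})
print(ctrl.camera_info('wrist'))
E
```

```text
0.0 [ 0.22918631 -0.60749486  0.23023683] [-3.08865448e+00 -5.63420547e-01  4.43287042e-04] 1.0000697898626907
scene {'K': [[438.109, 0.0, 278.1175], [0.0, 438.109, 207.9125], [0.0, 0.0, 1.0]], 'distortion': [-0.1008, 0.0, 0.0, 0.0, 0.0], 'R': [[0.8352, 0.5497, -0.0186], [0.3353, -0.5357, -0.7749], [-0.436, 0.6409, -0.6318]], 't': [-0.4625, -0.1444, 1.6799]}
side {'K': [[418.5842, 0.0, 278.1128], [0.0, 418.5842, 207.1819], [0.0, 0.0, 1.0]], 'distortion': [-0.1243, 0.0, 0.0, 0.0, 0.0], 'R': [[-0.915, -0.4031, -0.0157], [-0.2369, 0.5686, -0.7878], [0.3265, -0.7171, -0.6158]], 't': [0.4949, 0.187, 0.9943]}
{'K': array([[344.73335132,   0.        , 280.76045531],
       [  0.        , 344.73335132, 214.39984476],
       [  0.        ,   0.        ,   1.        ]]), 'distortion': array([-0.04617803,  0.        ,  0.        ,  0.        ,  0.        ]), 'tool_from_camera': array([[-4.27887612e-04, -9.62179946e-01, -2.72414332e-01,
         6.89573261e-02],
       [ 9.99999872e-01, -3.37672054e-04, -3.78050146e-04,
         2.87706374e-04],
       [ 2.71765562e-04, -2.72414459e-01,  9.62179967e-01,
        -1.44191865e-01],
       [ 0.00000000e+00,  0.00000000e+00,  0.00000000e+00,
         1.00000000e+00]])}
```

View pics/scene0.png

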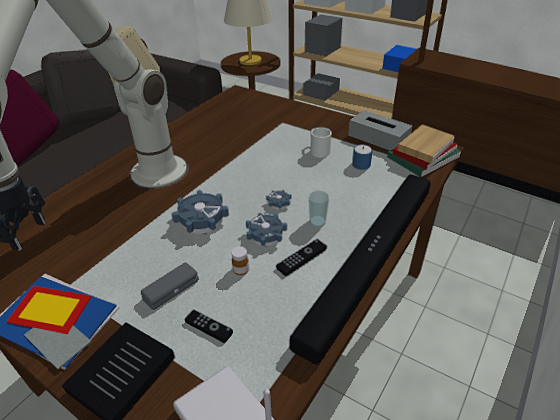

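View pics/side0.png

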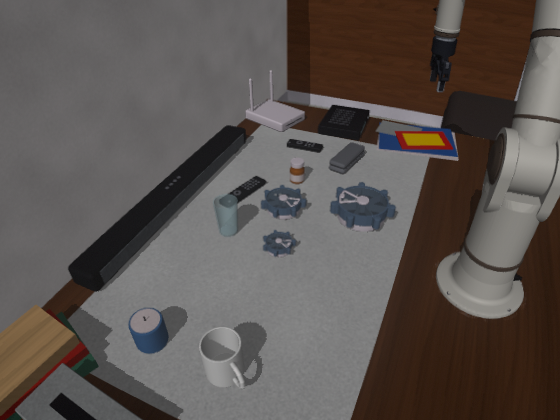

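Candidates for the middle dispenser: large one at scene (201,211) / side (362,207), middle at scene (266,228) / side (284,202), small at scene (278,199) / side (280,243). By size I choose (266,228) and check it metrically.

```bash
cat > h.py <<'E'
import cv2,numpy as np
from cell import ctrl
from scipy.spatial.transform import Rotation as Rr
def cam(n,s=None):
    c=ctrl.camera_info(n)
    if n=='wrist':
        T=np.eye(4);T[:3,:3]=Rr.from_rotvec(s['tcp_rot']).as_matrix();T[:3,3]=s['tcp_pos']
        W=np.linalg.inv(T@c['tool_from_camera']);return c['K'],c['distortion'],W[:3,:3],W[:3,3]
    return c['K'],c['distortion'],np.array(c['R']),np.array(c['t'])
def cast(C,px,z):
    K,D,R,t=C
    u=cv2.undistortPoints(np.array(px,float).reshape(-1,1,2),K,D)[:,0]
    r=np.c_[u,np.ones(len(u))]@R; o=-R.T@t
    return o+r*((z-o[2])/r[:,2])[:,None]
def proj(C,P):
    K,D,R,t=C
    return cv2.projectPoints(np.array(P,float).reshape(-1,1,3),cv2.Rodrigues(R)[0],t,K,D)[0][:,0]
def top(C,img,c,z,half=.09,n=480):
    # view from above of plane z: column -> -y , row up -> +x
    g=np.linspace(-half,half,n)
    X=c[0]-g[:,None]+0*g[None];Y=c[1]-g[None]+0*g[:,None]
    p=proj(C,np.stack([X,Y,np.full_like(X,z)],-1)).reshape(n,n,2).astype(np.float32)
    return cv2.remap(img,p[...,0],p[...,1],cv2.INTER_CUBIC)
E
python3 - <<'E'
from h import *
A={n:np.load(f'{n}0.npz')['i'] for n in('scene','side')}
for n,i in A.items():
    C=cam(n)
    h=cv2.cvtColor(i,cv2.COLOR_RGB2HSV)
    m=cv2.inRange(h,(98,60,30),(125,255,170))
    m=cv2.morphologyEx(m,cv2.MORPH_CLOSE,np.ones((5,5)))
    cs,_=cv2.findContours(m,cv2.RETR_EXTERNAL,cv2.CHAIN_APPROX_NONE)
    for c in cs:
        if cv2.contourArea(c)<200: continue
        P=cast(C,c[:,0],.033)[:,:2].astype(np.float32)
        (x,y),r=cv2.minEnclosingCircle(P);M=c[:,0].mean(0)
        print(n,M.round(),'c',round(x,3),round(y,3),'r',round(r,3))
pts={'scene':dict(lg=(201,211,.048),mid=(264,226,.048),sm=(278,198,.04),glass=(318,222,0),jar=(240,271,0),remoteA=(302,257,.018),remoteB=(208,326,.018),case=(168,285,.04)),
 'side':dict(lg=(362,201,.048),mid=(281,199,.048),sm=(279,241,.04),glass=(228,233,0),jar=(296,182,0))}
for n in pts:
    for k,(u,v,z) in pts[n].items(): print(n,k,cast(cam(n),(u,v),z)[0].round(3))
c=cast(cam('scene'),(264,226),.048)[0]
cv2.imwrite('pics/top0.png',np.hstack([top(cam(n),A[n],c,.045)[:,:400] if 0 else cv2.resize(top(cam(n),A[n],c,.045),(400,400)) for n in A])[:,:,::-1])
E
```

```text
scene [ 50. 311.] c 0.28 -0.648 r 0.158
scene [265. 228.] c 0.561 -0.083 r 0.076
scene [278. 198.] c 0.513 0.065 r 0.048
scene [200. 210.] c 0.329 -0.12 r 0.109
scene [362. 157.] c 0.645 0.449 r 0.084
scene [397.  57.] c 0.368 1.546 r 0.223
side [147. 330.] c 0.648 0.444 r 0.061
side [283. 201.] c 0.564 -0.084 r 0.077
side [362. 205.] c 0.346 -0.154 r 0.109
side [423. 142.] c 0.262 -0.621 r 0.17
scene lg [ 0.349 -0.139  0.048]
scene mid [ 0.563 -0.091  0.048]
scene sm [0.516 0.058 0.04 ]
scene glass [0.668 0.063 0.   ]
scene jar [ 0.583 -0.246  0.   ]
scene remoteA [ 0.715 -0.117  0.018]
scene remoteB [ 0.64  -0.453  0.018]
scene case [ 0.474 -0.421  0.04 ]
side lg [ 0.345 -0.149  0.048]
side mid [ 0.562 -0.07   0.048]
side sm [0.499 0.087 0.04 ]
side glass [0.661 0.072 0.   ]
side jar [ 0.579 -0.23   0.   ]
```

View pics/top0.png

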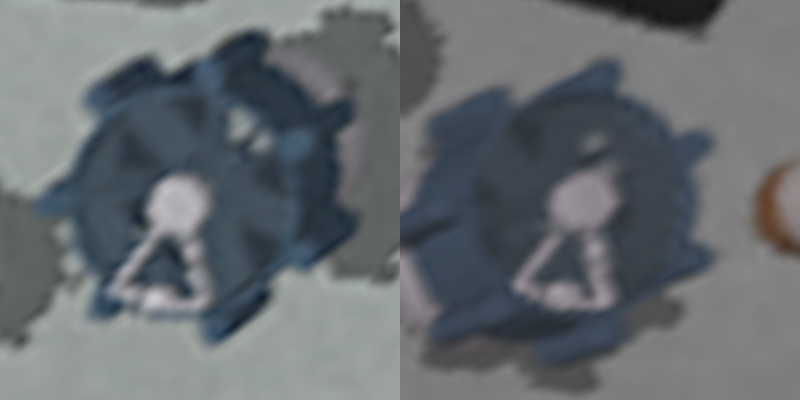

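The pictures show the middle dispenser: hub at top-view (178,203), outlet frame at (157,297), tablets at (250,128). It lies at about (0.562,-0.083), with the lug radius, the jar and the glass at the stated distances. The outlet direction is about 167° and the tablets about four clicks before it. I go to a staging pose in front and look with the wrist camera.

>>> servo_tool(steps=[[-1,[38,-43,-3],-0.17],[-1,[76,-86,-6],-0.34],[-1,[114,-129,-9],-0.51],[-1,[152,-172,-12],-0.68],[-1,[190,-215,-15],-0.85]])

```text
t: 0.72
tcp_pos: [0.3313, -0.3374, 0.2456]
tcp_rot: [-2.577, -1.794, -0.0]
force: [1.0, 0.6, -1.5]
opening: 0.002
```

```bash
cat > go.py <<'E'
# usage: go.py x y z yawdeg [...]: shift (tool axes, mm) and turn from here to each world pose
import sys
from h import *
s=ctrl.sense();R=Rr.from_rotvec(s['tcp_rot']).as_matrix();yaw=np.degrees(np.arctan2(R[1,0],R[0,0]))
print('t',round(s['t'],2),'p',s['tcp_pos'].round(4),'yaw',round(yaw,1),'z',R[:,2].round(3),'F',np.round(s['force'],2),'op',round(s['opening'],2),'q',np.round(s['q'],2))
v=np.array(sys.argv[1:],float).reshape(-1,4)
for w in v: print((R.T@(w[:3]-s['tcp_pos'])*1000).round(0).tolist(),'turn',round(-np.radians((w[3]-yaw+180)%360-180),3))
E
python3 go.py .44 -.05 .2 103
```

```text
t 0.72 p [ 0.3313 -0.3374  0.2456] yaw 69.7 z [-0.001  0.002 -1.   ] F [ 1.04  0.61 -1.54] op 0.0 q [ 1.41  0.2  -0.74  1.95  0.15  1.05  0.24]
[307.0, 2.0, 46.0] turn -0.581
```

>>> servo_tool(steps=[[-1,[60,0,9],-0.15],[-1,[120,0,18],-0.3],[-1,[180,0,27],-0.45],[-1,[240,1,37],-0.58],[-1,[307,2,46],-0.58]])

```text
t: 1.35
tcp_pos: [0.438, -0.0536, 0.2004]
tcp_rot: [-1.956, -2.457, -0.0]
force: [0.9, -0.8, 0.2]
opening: -0.003
```

```bash
python3 go.py .44 -.05 .2 103; python3 - <<'E'
from h import *
s=ctrl.sense();i,d=ctrl.get_image('wrist');np.savez('w1.npz',i=i,d=d,p=s['tcp_pos'],r=s['tcp_rot'])
C=cam('wrist',s)
t=top(C,i,(.562,-.083),.045,.09,480)
cv2.imwrite('pics/w1.png',np.hstack([cv2.resize(i,(426,320)),cv2.resize(t,(360,360))[:320]])[:,:,::-1] if 0 else np.hstack([np.vstack([cv2.resize(i,(320,240)),np.zeros((240,320,3),np.uint8)]),t])[:,:,::-1])
E
```

```text
t 1.35 p [ 0.438  -0.0536  0.2004] yaw 102.9 z [-0.001  0.001 -1.   ] F [ 0.94 -0.8   0.23] op -0.0 q [ 0.96  0.26 -1.    2.07  0.26  0.95  0.04]
[3.0, 3.0, 0.0] turn -0.001
```

View pics/w1.png

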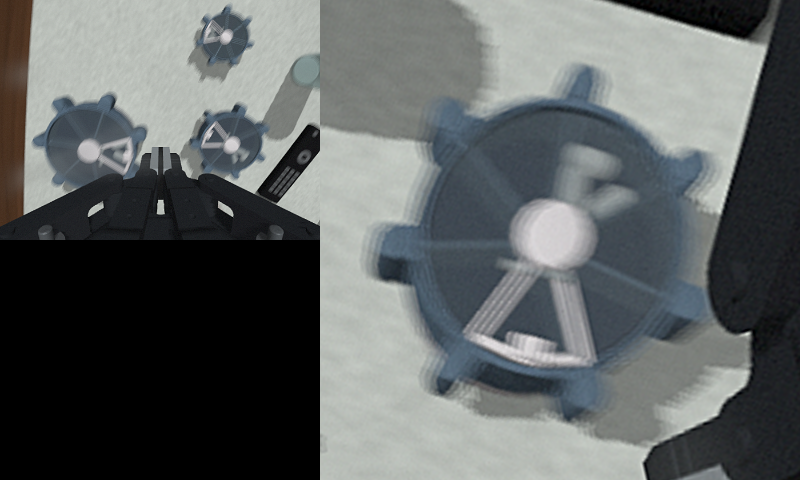

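The wrist view (blurred by motion) shows the hub at (552,235), the outlet frame at about (530,345) facing 168°, and the tablets at (592,180), about -37°. The lugs are at -12°+k·51.4°, so the wheel is clicked in and four clicks before the outlet. I check the centre from the hub while moving above the outlet gap.

```bash
cat > hub.py <<'E'
import sys
from h import *
s=ctrl.sense();i,d=ctrl.get_image('wrist');C=cam('wrist',s)
t=top(C,i,(.562,-.079),.045)
hs=cv2.cvtColor(t,cv2.COLOR_RGB2HSV)
m=cv2.inRange(hs,(98,70,20),(125,255,190))
P=np.argwhere(m>0);X=np.c_[.562-(P[:,0]-239.5)*.000376,-.079-(P[:,1]-239.5)*.000376]
c0=np.array([.562,-.079])
v=X-c0;r=np.hypot(*v.T);k=(r>.056)&(r<.067)
a=np.arctan2(v[k,1],v[k,0]);print('lug phase deg (gap mid near 168):',np.degrees(np.angle(-np.exp(7j*a).mean()))/7+154.28,'n',k.sum())
g=cv2.cvtColor(t,cv2.COLOR_RGB2GRAY)
h=cv2.HoughCircles(cv2.GaussianBlur(g,(5,5),1),cv2.HOUGH_GRADIENT,1,400,param1=100,param2=12,minRadius=130,maxRadius=146)
if h is not None:
    x,y,r=h[0,0];print('rim circle',.562-(y-239.5)*.000376,-.079-(x-239.5)*.000376,r*.376)
if len(sys.argv)>1: cv2.imwrite(sys.argv[1],t[:,:,::-1])
E
python3 hub.py pics/t2.png; python3 go.py .4926 -.0642 .065 78
```

```text
lug phase deg (gap mid near 168): 167.95530736544572 n 6237
rim circle 0.56237596 -0.08313601 49.180798
t 1.45 p [ 0.4393 -0.0468  0.2007] yaw 103.6 z [ 0.001  0.005 -1.   ] F [ 0.04 -0.2  -1.18] op 0.0 q [ 0.95  0.26 -1.01  2.07  0.26  0.95  0.04]
[-30.0, 47.0, 136.0] turn 0.447
```

View pics/t2.png

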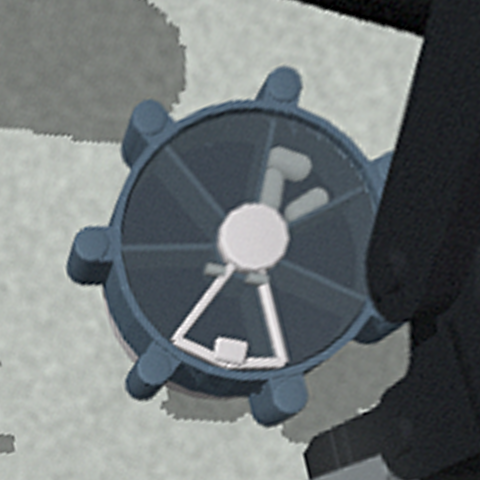

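Sharp view now: hub (253,237), lug tops (285,82), (95,245), (285,395), tablets (295,175), outlet tab (231,349). That puts the axis at (0.5624,-0.0836) and the outlet at 168°, with four clicks to go.

```bash
python3 go.py .493 -.0688 .2 78 .493 -.0688 .065 78
```

```text
t 1.45 p [ 0.4393 -0.0468  0.2007] yaw 103.6 z [ 0.001  0.005 -1.   ] F [ 0.04 -0.2  -1.18] op 0.0 q [ 0.95  0.26 -1.01  2.07  0.26  0.95  0.04]
[-34.0, 47.0, 1.0] turn 0.447
[-35.0, 47.0, 136.0] turn 0.447
```

>>> servo_tool(steps=[[-1,[-15,20,30],0.16],[-1,[-30,40,75],0.32],[-1,[-34,47,115],0.447],[-1,[-35,47,136],0.447],[-1,[-35,47,136],0.447]])

```text
t: 2.08
tcp_pos: [0.4914, -0.0691, 0.0629]
tcp_rot: [-2.435, -1.973, -0.002]
force: [0.0, 0.1, 0.0]
opening: -0.001
```

```bash
python3 go.py .493 -.0688 .03 78; python3 - <<'E'
from h import *
for n in('scene','side'):
    i,_=ctrl.get_image(n);C=cam(n)
    u,v=proj(C,[.5,-.08,.05])[0].astype(int)
    cr=cv2.resize(i[v-50:v+50,u-50:u+50],(400,400),interpolation=cv2.INTER_CUBIC)
    globals()[n]=cr
cv2.imwrite('pics/c3.png',np.hstack([scene,side])[:,:,::-1])
E
```

```text
t 2.08 p [ 0.4914 -0.0691  0.0629] yaw 78.0 z [-0.004  0.006 -1.   ] F [0.   0.06 0.01] op -0.0 q [ 0.66  0.55 -0.7   2.04  0.52  0.73 -0.58]
[0.0, 2.0, 33.0] turn 0.0
```

View pics/c3.png

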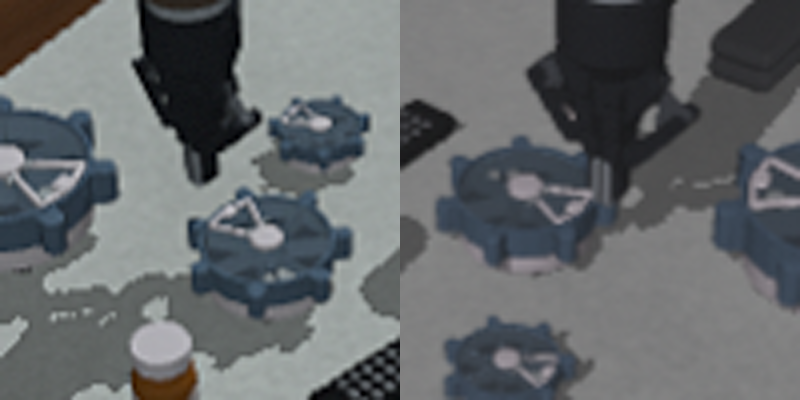

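The fingertip is above and just outside the gap in front of the outlet (scene crop 203,180; side crop 605,200). I descend.

>>> servo_tool(steps=[[-1,[0,1,15],0],[-1,[0,1,33],0],[-1,[0,1,33],0]])

```text
t: 2.55
tcp_pos: [0.4929, -0.0691, 0.0305]
tcp_rot: [-2.436, -1.974, -0.003]
force: [0.1, 0.6, 0.2]
opening: 0.002
```

```bash
cat > arc.py <<'E'
import sys,subprocess
import numpy as np
a=[]
for f in map(float,sys.argv[2:]): a+=[.5624+float(sys.argv[1])*np.cos(np.radians(f)),-.0836+float(sys.argv[1])*np.sin(np.radians(f)),.03,f-90]
subprocess.run(['python3','go.py']+[str(round(x,5)) for x in a])
E
python3 arc.py .071 178 188 198 208 216
```

```text
t 2.55 p [ 0.4929 -0.0691  0.0305] yaw 78.0 z [-0.002  0.006 -1.   ] F [0.1  0.61 0.21] op 0.0 q [ 0.62  0.61 -0.65  2.05  0.58  0.67 -0.62]
[-12.0, 1.0, 0.0] turn -0.174
[-24.0, 4.0, 0.0] turn -0.349
[-35.0, 10.0, 0.0] turn -0.523
[-45.0, 17.0, 0.0] turn -0.698
[-53.0, 23.0, 0.0] turn -0.837
```

>>> servo_tool(steps=[[-1,[-6,0,0],-0.09],[-1,[-12,1,0],-0.174],[-1,[-18,2,0],-0.26],[-1,[-24,4,0],-0.35],[-1,[-30,7,0],-0.436]])

```text
t: 3.18
tcp_pos: [0.493, -0.0998, 0.0303]
tcp_rot: [-1.948, -2.457, -0.004]
force: [-0.9, 1.2, 1.6]
opening: 0.001
```

```bash
python3 arc.py .071 197 202 207 212 216
```

```text
t 3.17 p [ 0.493  -0.0998  0.0303] yaw 103.2 z [-0.003  0.006 -1.   ] F [-0.91  1.21  1.6 ] op 0.0 q [ 0.76  0.65 -0.75  2.03  0.67  0.72 -0.2 ]
[-5.0, 0.0, 0.0] turn -0.067
[-11.0, 1.0, 0.0] turn -0.154
[-17.0, 2.0, 0.0] turn -0.241
[-23.0, 4.0, 0.0] turn -0.328
[-28.0, 6.0, 0.0] turn -0.398
```

>>> servo_tool(steps=[[-1,[-5,0,0],-0.067],[-1,[-11,1,0],-0.154],[-1,[-17,2,0],-0.241],[-1,[-23,4,0],-0.328],[-1,[-28,6,0],-0.398]])

```text
t: 3.8
tcp_pos: [0.5054, -0.126, 0.0302]
tcp_rot: [-1.421, -2.796, -0.006]
force: [-0.1, -0.6, 0.2]
opening: 0.0
```

```bash
python3 hub.py pics/t4.png;python3 arc.py .1 216 .1 168 .071 168
```

```text
lug phase deg (gap mid near 168): 164.36185729604634 n 3227
rim circle 0.56012 -0.085392006 50.1208
t 3.85 p [ 0.5058 -0.1268  0.0301] yaw 126.2 z [-0.003  0.006 -1.   ] F [ 0.76 -0.28 -0.09] op -0.0 q [ 0.85  0.72 -0.84  1.99  0.75  0.78  0.2 ]
[2.0, -29.0, 0.0] turn 0.004
[-58.0, 152.0, -0.0] turn -2.511
[76.0, 5.0, 1.0] turn 0.842
[-58.0, 152.0, -0.0] turn -2.511
[76.0, 5.0, 1.0] turn 0.842
```

View pics/t4.png

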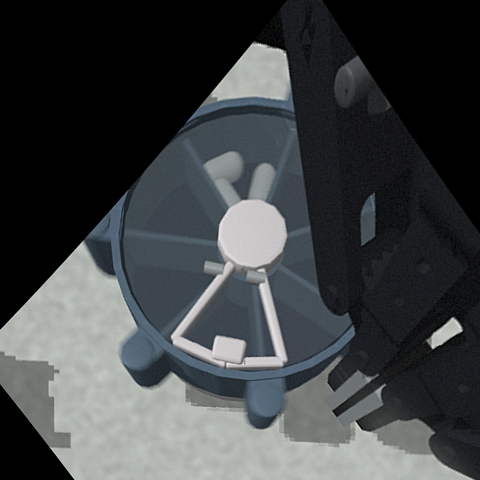

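One click made: tablets now at (240,175), about +14°. The hub is unmoved at (253,235) and the finger sits in its gap. Three more; I lift over to the first gap again.

```bash
python3 arc.py .071 168
```

```text
t 3.85 p [ 0.5058 -0.1268  0.0301] yaw 126.2 z [-0.003  0.006 -1.   ] F [ 0.76 -0.28 -0.09] op -0.0 q [ 0.85  0.72 -0.84  1.99  0.75  0.78  0.2 ]
[54.0, 24.0, 1.0] turn 0.842
```

>>> servo_tool(steps=[[-1,[0,-3,-32],0],[-1,[10,0,-34],0.18],[-1,[25,8,-34],0.36],[-1,[40,16,-34],0.54],[-1,[54,24,-34],0.72]])

```text
t: 4.47
tcp_pos: [0.4932, -0.0686, 0.0647]
tcp_rot: [-2.32, -2.11, -0.003]
force: [1.1, -0.1, 0.3]
opening: -0.002
```

```bash
python3 arc.py .071 168 173 178 183
```

```text
t 4.47 p [ 0.4932 -0.0686  0.0647] yaw 84.6 z [-0.003  0.006 -1.   ] F [ 1.05 -0.11  0.25] op -0.0 q [ 0.69  0.56 -0.74  2.04  0.55  0.75 -0.49]
[-0.0, -0.0, 35.0] turn 0.115
[-7.0, -1.0, 35.0] turn 0.027
[-13.0, -0.0, 35.0] turn -0.06
[-19.0, 0.0, 35.0] turn -0.147
```

>>> servo_tool(steps=[[-1,[0,0,18],0.115],[-1,[0,0,35],0.115],[-1,[-7,-1,35],0.027],[-1,[-13,0,35],-0.06],[-1,[-19,0,35],-0.147]])

```text
t: 5.1
tcp_pos: [0.4909, -0.0872, 0.0288]
tcp_rot: [-2.152, -2.279, -0.003]
force: [-0.1, 1.4, 0.2]
opening: 0.004
```

```bash
python3 arc.py .071 190 197 204 210 216
```

```text
t 5.1 p [ 0.4909 -0.0872  0.0288] yaw 93.3 z [-0.004  0.007 -1.   ] F [-0.06  1.36  0.18] op 0.0 q [ 0.71  0.64 -0.72  2.05  0.64  0.7  -0.37]
[-9.0, 1.0, -1.0] turn -0.117
[-17.0, 3.0, -1.0] turn -0.24
[-26.0, 5.0, -1.0] turn -0.362
[-32.0, 8.0, -1.0] turn -0.466
[-39.0, 12.0, -1.0] turn -0.571
```

>>> servo_tool(steps=[[-1,[-9,1,-1],-0.117],[-1,[-17,3,-1],-0.24],[-1,[-26,5,-1],-0.362],[-1,[-32,8,-1],-0.466],[-1,[-39,12,-1],-0.571]])

```text
t: 5.72
tcp_pos: [0.5048, -0.1259, 0.0288]
tcp_rot: [-1.416, -2.796, -0.007]
force: [0.2, 1.2, -0.0]
opening: 0.0
```

```bash
python3 hub.py pics/t5.png;python3 arc.py .071 168 216
```

```text
lug phase deg (gap mid near 168): 160.2195670055115 n 3201
rim circle 0.561248 -0.082384005 51.3616
t 5.78 p [ 0.5054 -0.1273  0.0288] yaw 126.4 z [-0.004  0.006 -1.   ] F [ 1.24 -0.74  0.71] op -0.0 q [ 0.86  0.72 -0.84  1.99  0.76  0.79  0.2 ]
[54.0, 25.0, -1.0] turn 0.845
[2.0, 1.0, -1.0] turn 0.007
```

View pics/t5.png

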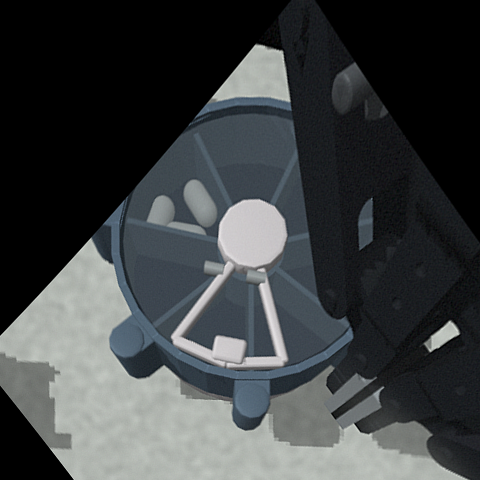

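Second click: tablets at (185,210), about +65°, three steps of view consistent. Next click.

>>> servo_tool(steps=[[-1,[0,-3,-32],0],[-1,[10,0,-36],0.18],[-1,[25,8,-36],0.36],[-1,[40,16,-36],0.54],[-1,[54,24,-36],0.72]])

```text
t: 6.4
tcp_pos: [0.4923, -0.0694, 0.0647]
tcp_rot: [-2.314, -2.113, -0.002]
force: [0.1, 1.1, 0.5]
opening: 0.002
```

```bash
python3 hub.py pics/t6.png; python3 arc.py .071 168 173 178 183
```

```text
lug phase deg (gap mid near 168): 167.92761694977048 n 3528
rim circle 0.561624 -0.083888 49.970394
t 6.45 p [ 0.4922 -0.0665  0.0651] yaw 84.6 z [-0.004  0.008 -1.   ] F [-0.44  1.62  0.51] op -0.0 q [ 0.69  0.57 -0.75  2.04  0.55  0.75 -0.49]
[-2.0, 1.0, 35.0] turn 0.115
[-9.0, 1.0, 35.0] turn 0.028
[-15.0, 1.0, 35.0] turn -0.06
[-21.0, 1.0, 35.0] turn -0.147
```

View pics/t6.png

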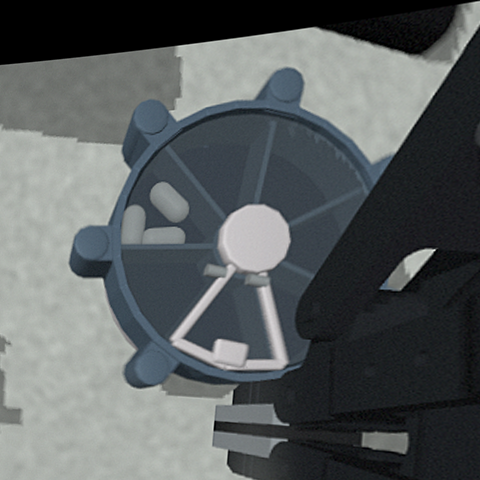

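The wheel has settled at phase 168°, with the tablets at about +65° between lugs (150,117) and (90,245). Two clicks remain.

>>> servo_tool(steps=[[-1,[-2,1,18],0.115],[-1,[-2,1,35],0.115],[-1,[-9,1,35],0.027],[-1,[-15,1,35],-0.06],[-1,[-21,1,35],-0.147]])

```text
t: 7.08
tcp_pos: [0.4905, -0.0874, 0.0289]
tcp_rot: [-2.148, -2.279, -0.005]
force: [0.4, 1.8, -0.3]
opening: 0.002
```

```bash
python3 arc.py .071 190 197 204 210 216
```

```text
t 7.08 p [ 0.4905 -0.0874  0.0289] yaw 93.4 z [-0.005  0.009 -1.   ] F [ 0.43  1.83 -0.34] op 0.0 q [ 0.72  0.64 -0.73  2.05  0.65  0.7  -0.37]
[-9.0, 1.0, -1.0] turn -0.115
[-17.0, 3.0, -1.0] turn -0.237
[-25.0, 6.0, -1.0] turn -0.359
[-32.0, 8.0, -1.0] turn -0.464
[-39.0, 12.0, -1.0] turn -0.569
```

>>> servo_tool(steps=[[-1,[-9,1,-1],-0.117],[-1,[-17,3,-1],-0.24],[-1,[-25,6,-1],-0.362],[-1,[-32,8,-1],-0.466],[-1,[-39,12,-1],-0.571]])

```text
t: 7.7
tcp_pos: [0.5043, -0.1263, 0.0285]
tcp_rot: [-1.409, -2.797, -0.009]
force: [-0.2, -0.5, -0.2]
opening: -0.002
```

>>> servo_tool(steps=[[-1,[0,0,0],0],[-1,[0,-3,-34],0],[-1,[15,3,-36],0.18],[-1,[34,12,-36],0.36],[-1,[54,24,-36],0.54]])

```text
t: 8.32
tcp_pos: [0.4909, -0.0687, 0.0647]
tcp_rot: [-2.11, -2.312, -0.004]
force: [0.3, 1.0, -0.1]
opening: -0.004
```

```bash
python3 hub.py pics/t7.png; python3 arc.py .071 168 173 178 183
```

```text
lug phase deg (gap mid near 168): 168.66954529861874 n 3957
rim circle 0.55899197 -0.082384005 50.1208
t 8.38 p [ 0.4908 -0.0644  0.0652] yaw 95.0 z [-0.006  0.012 -1.   ] F [-0.02  3.37 -0.09] op -0.0 q [ 0.73  0.59 -0.8   2.04  0.59  0.77 -0.34]
[-5.0, 2.0, 35.0] turn 0.297
[-11.0, 0.0, 35.0] turn 0.21
[-17.0, -1.0, 35.0] turn 0.123
[-23.0, -1.0, 35.0] turn 0.035
```

View pics/t7.png

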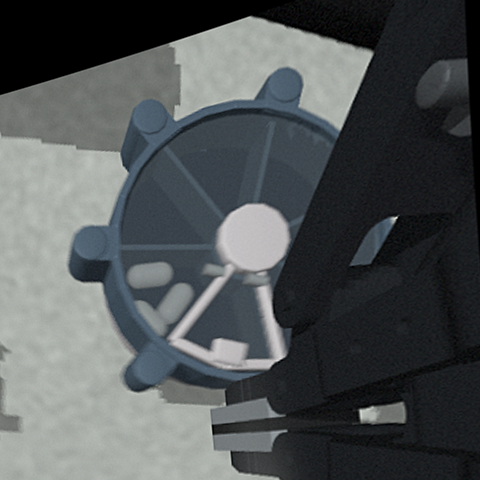

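Three clicks done: tablets at (155,290), one compartment before the outlet. One last, slower click.

>>> servo_tool(steps=[[-1,[-4,2,0],0.18],[-1,[-5,2,15],0.297],[-1,[-5,2,35],0.297],[-1,[-11,0,35],0.21],[-1,[-17,-1,35],0.123]])

```text
t: 9.0
tcp_pos: [0.4901, -0.0808, 0.0286]
tcp_rot: [-2.241, -2.18, -0.004]
force: [0.9, 0.3, 0.4]
opening: 0.002
```

```bash
python3 arc.py .071 182 187 192 197 202
```

```text
t 9.0 p [ 0.4901 -0.0808  0.0286] yaw 88.4 z [-0.008  0.012 -1.   ] F [0.9  0.28 0.4 ] op 0.0 q [ 0.7   0.64 -0.72  2.05  0.63  0.7  -0.46]
[-5.0, 1.0, -2.0] turn -0.063
[-11.0, 2.0, -2.0] turn -0.15
[-17.0, 3.0, -2.0] turn -0.237
[-23.0, 5.0, -2.0] turn -0.324
[-29.0, 7.0, -2.0] turn -0.412
```

>>> servo_tool(steps=[[-1,[-5,1,-2],-0.063],[-1,[-11,2,-2],-0.15],[-1,[-17,3,-2],-0.237],[-1,[-23,5,-2],-0.324],[-1,[-29,7,-2],-0.412]])

```text
t: 9.62
tcp_pos: [0.4955, -0.1099, 0.0289]
tcp_rot: [-1.738, -2.598, -0.009]
force: [0.1, 1.1, -0.7]
opening: 0.002
```

```bash
python3 arc.py .071 205 209 213
```

```text
t 9.62 p [ 0.4955 -0.1099  0.0289] yaw 112.4 z [-0.01   0.013 -1.   ] F [ 0.15  1.1  -0.66] op 0.0 q [ 0.82  0.69 -0.81  2.02  0.72  0.76 -0.04]
[-4.0, 1.0, -1.0] turn -0.045
[-9.0, 1.0, -1.0] turn -0.115
[-14.0, 2.0, -1.0] turn -0.185
```

>>> servo_tool(steps=[[-1,[-4,1,-1],-0.045],[-1,[-9,1,-1],-0.115],[-1,[-14,2,-1],-0.185],[-1,[-14,2,-1],-0.185],[-1,[-14,2,-1],-0.185]])

```text
t: 10.25
tcp_pos: [0.5022, -0.1218, 0.029]
tcp_rot: [-1.49, -2.747, -0.012]
force: [-0.9, 0.3, -0.1]
opening: 0.003
```

>>> servo_tool(steps=[[-1,[0,-3,-35],0],[-1,[15,-30,-80],0],[-1,[30,-55,-120],0.1],[-1,[40,-70,-140],0.2],[-1,[40,-70,-140],0.2]])

```text
t: 10.88
tcp_pos: [0.4228, -0.1292, 0.1707]
tcp_rot: [-1.759, -2.586, -0.005]
force: [-0.2, 0.5, -0.7]
opening: -0.001
```

>>> servo_tool(steps=[[-1,[0,0,0],0],[-1,[0,0,0],0],[-1,[0,0,0],0]])

```text
t: 11.25
tcp_pos: [0.4229, -0.1286, 0.1701]
tcp_rot: [-1.757, -2.586, -0.007]
force: [-0.6, 0.3, -0.2]
opening: -0.004
```

```bash
python3 hub.py pics/t8.png; python3 go.py
```

```text
lug phase deg (gap mid near 168): 167.36756107084068 n 8173
rim circle 0.563128 -0.083512 49.293602
t 11.3 p [ 0.4229 -0.1286  0.1702] yaw 111.6 z [-0.01   0.012 -1.   ] F [-0.02  0.14 -0.21] op 0.0 q [ 1.18  0.38 -1.1   2.09  0.41  0.93  0.24]
```

View pics/t8.png

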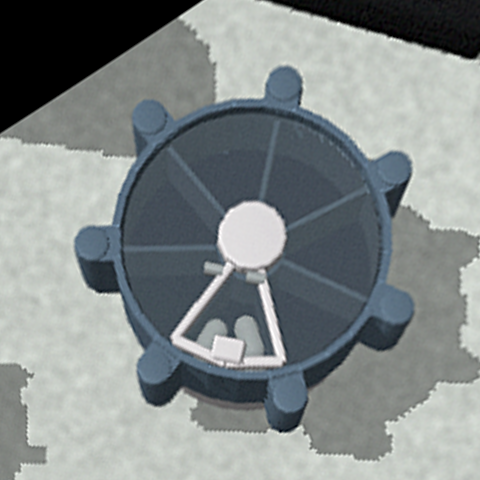

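The tablets (215–250,335) sit inside the outlet frame. The lug phase is 167.4°, so the wheel is clicked in. The axis is at (0.563,-0.0835), unmoved, and the arm is clear. Handing in.

```bash
python3 -c "
from cell import ctrl
print(ctrl.job_done())"
```

```text
the job is handed in; nothing more can be done
None
```

I turned the middle-sized dispenser's wheel four clicks counterclockwise, so the three tablets are now under the outlet. The job is handed in at about 11 s of the 58 s allowed. I used the shut fingertip in the gap at the outlet, lifting it clear between clicks.

The last wrist picture, taken with the arm clear, showed:
- **Tablets:** inside the framed outlet.
- **Wheel:** clicked in, with its lugs at 167.4° against 168.0° at the start.
- **Dispenser:** axis at (0.563, -0.084), within about 1 mm of where it stood.

Wrist readings during the pushes stayed around 2 N, and at most 3.4 N overall.

- **Disagreement:** one picture, taken just after the second click, showed the wheel about 5–8° off. It had settled at 167.9° in the next picture.
- **Not checked:** I took no final picture of the other things on the table; the arm was not driven near them.

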